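# Latch the split loaf mould

## Robot

A 6-joint arm with a two-finger parallel gripper is mounted at the origin on a cart in front of the work surface, level with it; the furniture and walls round the work are solid. World frame = base frame: x ahead of the robot, y to its left, z up, the work surface at z = 0. Lengths are in mm, angles in rad, forces in N, time in s.
With the tool pointing down it reaches from about 400 to 925 mm from the base axis. Payload 12.5 kg.
Tool frame: the origin (TCP) lies on the front face of the gripper's body, between the roots of the fingers; the fingertips stand 78 mm ahead of it and the grasp point (between the pads) lies 59 mm ahead of it (env.nose_length is the distance from the TCP to the fingertips, in mm); z points along the fingers, y is the line along which they close (so a half turn about z gives the same grasp; the last joint's range is limited). The gripper opens to 95 mm and grips with 3 to 60 N. Pads are 20 mm wide; open, the fingers measure 119 mm over their backs; the gripper's body (75 mm by 180 mm) begins 59 mm behind the grasp point.
Start: joints at [-1.453, 0.491, 1.559, -0, 1.092, -0.106], TCP at [138.731, -609.419, 292.261] pointing down, gripper open.
Joint ranges: [-3.1, 3.1], [-0.84, 2.19], [0.05, 2.79], [-1.13, 4.28], [0.06, 2.93], [-2.69, 2.69]. Speed limits (rad/s): [2.22, 2.22, 2.79, 3.14, 3.14, 3.14].

## Interface

Orientations are given as [roll, pitch, yaw] about the fixed x, y, z axes, in that order (R = Rz(yaw) Ry(pitch) Rx(roll)).
In Python, from cell import env gives the robot as it stands.
- The arm moves only by the tool jog_arm, never from a script. Its argument "motion" is a list of rows, each a list of 7 numbers: the turn, a rotation vector about the tool's x, y, z in degrees, then the shift along the tool's x, y, z in mm, then the finger opening in mm, from 0 to 95.1. In form: [[wx, wy, wz, x, y, z, hand], ...]. A call has 1 to 10 rows; each row shifts and turns the commanded pose from where the row before left it, along the tool's axes as they then stand; what a row does not reach is not made up. A row lasts 1/8 s, in which the tool goes at most 62.5 mm and 10.7 degrees, less where a joint would pass 70% of its speed; a pose out of reach is approached as far as the arm can. A call is refused whole if a number of a shift passes 62.5 or a number of a turn 10.7, either way. A call with a gripper value outside its range is refused whole. The fingers move at their own pace and stop on an object; the grip force is fixed at half the most. Time passes only in rows, so rows that do not move let the fingers close. It gives the time, the measured TCP pose, the force, the opening and the grip force at its end, in the units of the state.
- env.state(): the state, without advancing time (a new reading comes with each control period).
- env.read_camera(name): name is "scene" or "top" or "wrist"; returns a dict with "color" (480x640x3 uint8, red, green, blue), "z_map" (480x640 float32, mm along the optical axis (not along the pixel's ray), 0 where there is no reading), "camera_matrix" (3x3 intrinsics, pixels), "k1" (the pictures are not rectified: a ray, as slopes to the right and down, at radius r is drawn at 1 + k1 r^2 times it, then the intrinsics apply), "world_to_cam" (4x4, takes a point from world to camera coordinates). Camera axes: x right, y up, looking along -z (the intrinsics and any distortion apply to the point x, -y, -z); pixel columns grow to the right and rows downward; lengths in mm; the calibration is good to about 2 mm. A picture is of the moment at which its call begins.
- env.job_done(): hands the job in; it is judged then, once.
Trained networks look in the newest picture that a camera, given by its name, has taken for a name from the list of things; names that differ only in an ending like _2 or _b are one class to them, and where a whole thing is asked for, a point or a joint stands for the part that bears it (a point fixed in the world has none). Each returns a list of dicts, best first, with "score" (0 to 1); they miss things now and then, are a little off and sometimes report something else, mostly with a low value. They report only what shows in the picture. A call takes as long as a camera call.
- env.recognise(camera, thing): "location" ([column, row] in pixels, amid what is visible of it).
The state is a dict: "t": time; "joints": joint angles; "qvel": joint speeds; "tau": joint torques, N m; "eef_pos": TCP position; "tcp_rot": TCP orientation; "ft_force": force on the tool from outside, world axes, zero at the start; "moment": the same for the moment, N m; "opening": opening from 0.0 (shut) to 1.0 (fully open); "grip_force": force on a finger pad.
Only numpy, scipy, OpenCV 4.12 (cv2) and the standard library are available. Lean on these libraries where they do the work, as an engineer would, in place of code of your own. Each camera call takes 0.05 s, during which the arm holds its last target. There are 200 camera calls.

## Task

Close the draw latch of the aluminium split loaf mould: drop the crossbar of the wire loop into the keeper's mouth, behind its hook, feeling for it gently without forcing the wire against the keeper, then push the lever over until it snaps past centre and lies fully down, so that the sliding half stays pulled in against the seal. Push the lever no harder than it needs, easing off once it is down, and leave the things standing round the mould where they are.

Things in the scene. Friction and masses are not known exactly. Their poses are not given: they have to be found in the camera images.
- mould: Open-topped aluminium loaf mould split in two halves on a dark base plate 240 x 185 mm; it does not shift. Origin on the worktop; x runs along the latch from the fixed half to the sliding half, y from the latch to the cavity, z up. The latch lies along y = 0 on two ledges (y -16 to 16 mm, tops at z = 75); at y = 45 stand the cavity walls, rims also at z = 75.
- pivot (a point): Pivot axis (parallel to the mould's y) of the latch lever: x = -28, z = 89 mm in the mould's frame. Axes as mould. The wire loop is hung 15 mm from it on the lever: at x = -28 - 15 cos(lever - 0.2), z = 89 + 15 sin(lever - 0.2) mm.
- lever (a joint): Lever angle (rad): 0 = shut, flat over the fixed half, pointing to -x; 1.57 upright; stop at 2.25, leaning over the sliding half. Light friction: stays where left. With the loop hooked, a push 50 mm from the pivot takes 1 to 10 N below 1.6 rad; past dead centre at about 0.3 it snaps down by itself, onto a hard stop at 0.
- lever_end (a point): Middle of the rounded end of the lever, a flat steel bar 60 mm long from pivot to end, 24 mm wide at the end, 4 to 6 mm thick. Flat (shut), its upper face is at z = 92 mm in the mould's frame.
- loop_bar (a point): Middle of the wire loop's crossbar, parallel to the mould's y. The loop is a U of 5 mm steel wire, 44 mm wide outside, 34 inside; its legs run on both sides of the lever to their pivot, 75 mm from the crossbar. It swings freely and starts lying on top of the keeper's hook; pulling it toward +x raises the lever. Grip the crossbar at its two ends: 44 mm, fingers closing along the mould's y.
- keeper_nominal (a point): Where the crossbar's middle sits (against the keeper's post) if the keeper is screwed fully in; on the sliding half, 10 mm above the ledge; axes as mould. The steel keeper, 24 mm wide, is screw-adjusted: it really stands 0 to 11 mm farther along +x, which is not measured. Its hook has a lip toward +x and a guard lug beyond, both with rough tops 17 mm above the ledge.
- mouth_nominal (a point): Middle of the keeper's mouth if screwed fully in, 17 mm above the ledge, 4 mm along +x from keeper_nominal; really 0 to 11 mm farther along +x too. The mouth, between lip and guard, is 7 mm wide: the crossbar drops in if its middle is within 1 mm of the true mouth. In it, its middle can go down to 5.5 mm above the ledge and back (-x) under the lip; on top of lip or guard it stops at 19.5 mm.
- slide_half (a joint): How far the sliding half is drawn toward the fixed half (m): 0 = at rest on the springy seal, which pushes back about 4 N per mm; 0.0015 to 0.013 when latched, depending on the keeper. At rest, keeper_nominal lies at x = 34 and mouth_nominal at x = 38 mm in the mould's frame.
- garlic_mid (a point): Garlic bulb, 50 mm, on the robot side of the mould; its middle. Leave alone.
- tomato_tin_mid (a point): Food tin, 57 mm across, 72 mm high, on the robot side of the mould; its middle. Leave alone.
- honey_jar_mid (a point): Honey jar, 64 mm across, 109 mm high, behind the mould; its middle. Leave alone.
- pepper_mill_mid (a point): Wooden pepper mill, 58 mm across, 165 mm high, behind the mould; its middle. Leave alone.

How it is judged:
By the outcome, as a careful person would: the job done as asked, in the order asked, and still so for the second after the job is handed in, with the robot touching nothing.
It also fails if it takes over 61 s, if anything falls off the work surface, if the arm or the gripper's body presses on something with over 40 N, if the wrist force passes 120 N, or if a joint passes its speed limit or range.

## Working session

There is one attempt and no reset: what is moved stays moved. The work goes in short steps, Python scripts to look and compute and a tool call to move; the robot and the scene stay as the last step left them, time stands still between calls to the robot, and variables do not carry over. Pictures are saved under pics/ and viewed, at most 10 in all, crops included, and the job is handed in when it is done.

Besides the shell and the picture viewer there is one more tool, called after "Emit:" as a command line: name --pt "numbers of a row" for each row, then --argument value for the rest. jog_arm: Moves the arm, as the interface text tells. Its arguments: {"type":"object","properties":{"motion":{"type":"array"}},"required":["motion"]}

```bash
mkdir -p pics; cat > h.py <<'E'
import numpy as np, cv2
from cell import env
def ray(c,uv):
    K=c["camera_matrix"];x=(uv[0]-K[0,2])/K[0,0];y=(uv[1]-K[1,2])/K[1,1]
    rd=np.hypot(x,y);r=rd
    for _ in range(20): r=rd/(1+c["k1"]*r*r)
    s=r/rd if rd>0 else 1
    return np.array([x*s,-y*s,-1.0])
def P(c,uv,z=None,depth=None):
    d=ray(c,uv);T=np.linalg.inv(c["world_to_cam"]);o=T[:3,3];w=T[:3,:3]@d
    if z is not None: return o+w*(z-o[2])/w[2]
    if depth is None:
        u,v=int(round(uv[0])),int(round(uv[1]));p=c["z_map"][max(v-1,0):v+2,max(u-1,0):u+2];p=p[p>0]
        if len(p)==0:return None
        depth=np.median(p)
    return o+w*depth
def proj(c,p):
    q=c["world_to_cam"]@np.append(p,1);x,y=q[0]/-q[2],-q[1]/-q[2];f=1+c["k1"]*(x*x+y*y)
    K=c["camera_matrix"];return np.array([K[0,0]*x*f+K[0,2],K[1,1]*y*f+K[1,2]])
def save(c,n,crop=None,s=1):
    im=c["color"][...,::-1]
    if crop: im=im[crop[1]:crop[3],crop[0]:crop[2]]
    cv2.imwrite("pics/"+n,cv2.resize(im,None,fx=s,fy=s,interpolation=cv2.INTER_CUBIC))
E
python3 - <<'E'
from h import *
np.set_printoptions(precision=1,suppress=True)
s=env.state();print(s["eef_pos"],s["tcp_rot"],s["ft_force"],s["opening"])
ims=[]
for n in ["scene","top"]:
    c=env.read_camera(n);ims.append(c["color"])
    T=np.linalg.inv(c["world_to_cam"]);print(n,T[:3,3],c["camera_matrix"][0,0],c["k1"])
    for t in ["mould","pivot","lever_end","loop_bar","keeper_nominal","mouth_nominal","garlic_mid","tomato_tin_mid","honey_jar_mid","pepper_mill_mid"]:
        for r in env.recognise(n,t)[:2]: print(t,round(r["score"],2),np.array(r["location"]),P(c,r["location"]))
    save(c,n+"0.png")
E
```

```text
[ 138.7 -609.2  291.7] [-3.1 -0.   0.2] [0.3 0.3 0.2] 0.9998518273116076
scene [171.3 404.5 636.5] 458.60816194208746 -0.010506639853341087
mould 0.73 [315.9 250.6] [523.2 -75.7 103.5]
pivot 0.56 [317.1 251.2] [521.8 -77.4 101.7]
lever_end 0.73 [323.6 250. ] [520.9 -95.6  92.2]
lever_end 0.73 [315.6 252.2] [520.6 -71.3 104.3]
loop_bar 0.5 [337.  252.5] [ 541.1 -171.8   20.6]
keeper_nominal 0.84 [341.6 230.5] [ 539.3 -180.7   72.8]
mouth_nominal 0.73 [344.6 228.1] [ 538.9 -190.6   72.7]
garlic_mid 0.95 [339. 313.] [443.2 -36.8  31.6]
garlic_mid 0.35 [255.1 196.2] [ 710.5 -124.1  111. ]
tomato_tin_mid 0.95 [390.8 283.7] [ 395.9 -124.2   61.9]
pepper_mill_mid 0.92 [257.1 195.1] [ 707.1 -126.5  113.8]
pepper_mill_mid 0.49 [389.  284.9] [ 398.4 -123.3   58. ]
top [ 505.2 -111.5  950.7] 491.3697059444314 0.021009537381502182
mould 0.71 [323.8 228.3] [ 561.8 -150.2   19.1]
pivot 0.73 [321.2 228.4] [ 561.6 -145.3   19.2]
lever_end 0.87 [284.5 247.7] [522.8 -79.2 103.5]
loop_bar 0.9 [299.9 265.7] [ 491.8 -105.8   94.8]
loop_bar 0.54 [356.8 228.5] [ 561.7 -212.7   22.2]
keeper_nominal 0.91 [356.7 224.2] [ 569.9 -212.6   21.9]
mouth_nominal 0.71 [357.4 227.9] [ 562.8 -213.9   22.3]
garlic_mid 0.89 [271.4 285.5] [454.5 -53.4  44.3]
garlic_mid 0.4 [358.3 223.9] [ 570.5 -215.7   21.4]
tomato_tin_mid 0.93 [325.9 316. ] [ 402.  -152.6   69.7]
honey_jar_mid 0.56 [378.3 170.4] [ 657.1 -240.1  110.1]
```

```bash
python3 - <<'E'
from h import *
a=cv2.imread("pics/scene0.png")[150:350,200:460];b=cv2.imread("pics/top0.png")[130:350,210:430]
cv2.imwrite("pics/s1.png",cv2.resize(a,None,fx=3,fy=3,interpolation=cv2.INTER_CUBIC))
cv2.imwrite("pics/t1.png",cv2.resize(b,(600,600),interpolation=cv2.INTER_CUBIC))
E
```

```text
(no output)
```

View pics/s1.png

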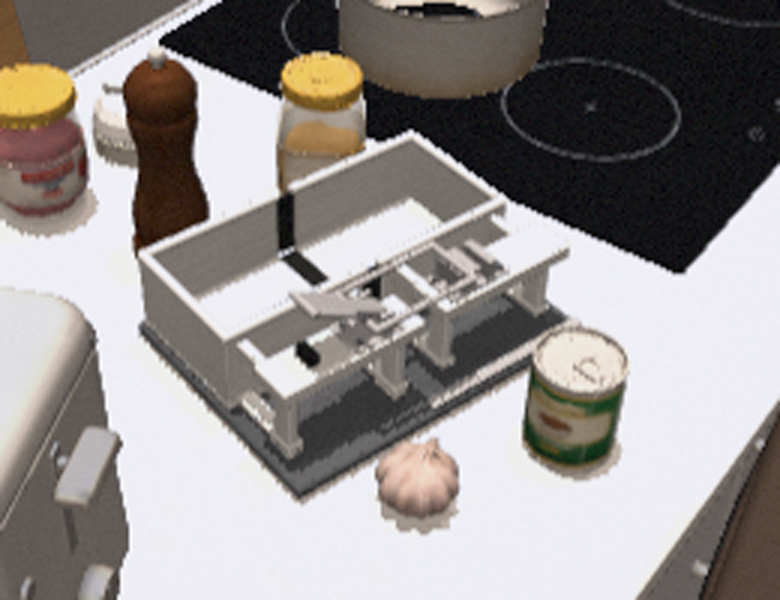

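View pics/t1.png

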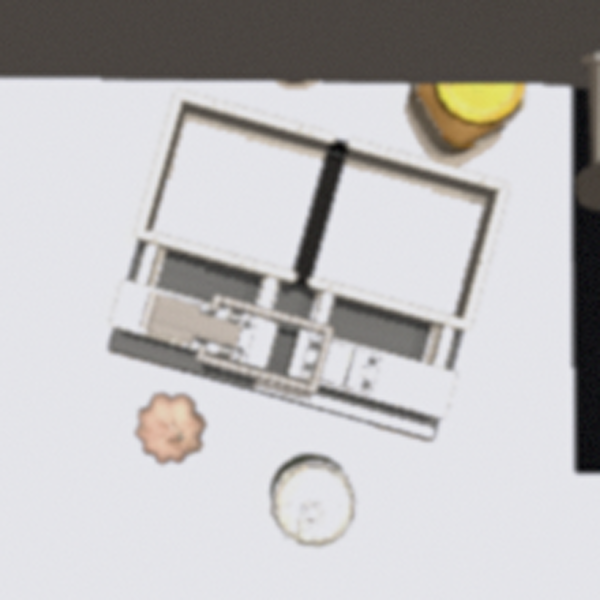

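The scene picture shows the latch on the robot side of the mould. The lever is nearly flat, towards world +y, and the loop lies over the keeper, towards -y. In the top crop the crossbar is at about (322,360), and garlic and tin stand on the robot side. Next I'll estimate the mould's frame.

```bash
python3 - <<'E'
from h import *
np.set_printoptions(precision=1,suppress=True)
c=env.read_camera("top")
g=lambda p:np.array(p)/2.727+[210,130]
for n,p,z in [("rimNL",(135,238),75),("rimNR",(466,326),75),("rimFL",(180,94),75),("rimFR",(507,186),75),("ledgeL0",(110,330),75),("ledgeL1",(122,282),75),("ledgeR0",(447,416),75),("ledgeR1",(459,370),75),("gapN",(305,280),75),("gapF",(342,145),75),("bar",(322,360),98),("barN",(316,393),98),("barF",(329,326),98),("leverend",(150,315),100)]:
    print(n,P(c,g(p),z=z), P(c,g(p)))
save(c,"t2.png",(240,210,400,310),5)
E
```

```text
rimNL [577.3 -33.2  75. ] [582.4 -27.7  13. ]
rimNR [ 521.1 -250.2   75. ] [ 521.1 -250.3   74.8]
rimFL [672.2 -61.8  75. ] [672.  -61.9  76.3]
rimFR [ 613.5 -277.3   75. ] [ 613.4 -277.2   75.4]
ledgeL0 [517.2 -17.6  75. ] [518.2  -9.8   2.2]
ledgeL1 [548.5 -25.   75. ] [548.5 -25.1  75.2]
ledgeR0 [ 462.2 -237.8   75. ] [ 458.6 -248.4    1.5]
ledgeR1 [ 492.2 -245.6   75. ] [ 491.1 -256.9    1.4]
gapN [ 550.6 -144.4   75. ] [ 550.8 -144.6   70.2]
gapF [ 639.6 -168.4   75. ] [ 642.  -169.4   59.7]
bar [ 498.5 -154.6   98. ] [ 498.5 -154.7   96. ]
barN [ 477.5 -150.9   98. ] [ 474.8 -154.9   12.7]
barF [ 520.2 -159.    98. ] [ 520.2 -159.2   95.2]
leverend [526.5 -45.4 100. ] [525.9 -47.1 121.7]
```

View pics/t2.png

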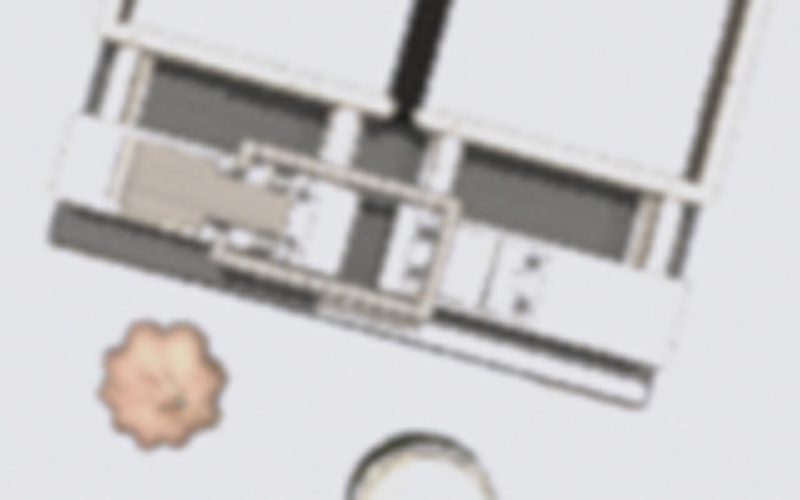

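The refined top crop shows the crossbar at about (440,262), the keeper's mouth near (485,275) and the lever end near (125,180). Mould x points at about -105° in the world. I'll move above the latch for a look from near.

```bash
cat >> h.py <<'E'
from scipy.spatial.transform import Rotation as R
def plan(tgt,yaw,n,hand):
    s=env.state();p=np.array(s["eef_pos"]);r=R.from_euler('xyz',s["tcp_rot"]);rt=R.from_euler('xyz',[np.pi,0,yaw])
    dv=(r.inv()*rt).as_rotvec();dp=(np.array(tgt)-p)/n
    for i in range(n):
        sh=r.inv().apply(dp);print(np.round([*np.degrees(dv/n),*sh],1).tolist()+[hand]);r=r*R.from_rotvec(dv/n)
E
python3 - <<'E'
from h import *
print(env.state()["tcp_rot"])
plan([505,-145,300],1.309,14,56)
E
```

```text
[3.14150267e+00 2.08905074e-05 2.23808002e-01]
[0.0, 0.0, -4.4, 32.9, -26.5, -0.6, 56]
[0.0, 0.0, -4.4, 34.8, -23.9, -0.6, 56]
[0.0, 0.0, -4.4, 36.6, -21.1, -0.6, 56]
[0.0, 0.0, -4.4, 38.1, -18.2, -0.6, 56]
[0.0, 0.0, -4.4, 39.4, -15.2, -0.6, 56]
[0.0, 0.0, -4.4, 40.5, -12.1, -0.6, 56]
[0.0, 0.0, -4.4, 41.3, -9.0, -0.6, 56]
[0.0, 0.0, -4.4, 41.9, -5.8, -0.6, 56]
[0.0, 0.0, -4.4, 42.2, -2.5, -0.6, 56]
[0.0, 0.0, -4.4, 42.2, 0.8, -0.6, 56]
[0.0, 0.0, -4.4, 42.1, 4.0, -0.6, 56]
[0.0, 0.0, -4.4, 41.6, 7.3, -0.6, 56]
[0.0, 0.0, -4.4, 40.9, 10.5, -0.6, 56]
[0.0, 0.0, -4.4, 40.0, 13.6, -0.6, 56]
```

Emit:
jog_arm --pt "0 0 -4.4 33 -26.5 -0.6 56" --pt "0 0 -4.4 35 -24 -0.6 56" --pt "0 0 -4.4 36.5 -21 -0.6 56" --pt "0 0 -4.4 38 -18 -0.6 56" --pt "0 0 -4.4 39.5 -15 -0.6 56" --pt "0 0 -4.4 40.5 -12 -0.6 56" --pt "0 0 -4.4 41.3 -9 -0.6 56" --pt "0 0 -4.4 42 -6 -0.6 56" --pt "0 0 -4.4 42 -2.5 -0.6 56" --pt "0 0 -4.4 42 1 -0.6 56"

```text
t: 2.4
eef_pos: [402.6, -278.1, 298.4]
tcp_rot: [3.141, 0.0, 0.994]
ft_force: [0.7, 0.5, 0.6]
opening: 0.587
grip_force: 0.0
```

Emit:
jog_arm --pt "0 0 -4.4 42 4 -0.6 56" --pt "0 0 -4.4 41.6 7.3 -0.6 56" --pt "0 0 -4.4 41 10.5 -0.6 56" --pt "0 0 -4.4 40 13.5 -0.6 56" --pt "0 0 0 0 0 0 56" --pt "0 0 0 0 0 0 56"

```text
t: 3.15
eef_pos: [507.2, -147.5, 300.5]
tcp_rot: [-3.141, 0.0, 1.299]
ft_force: [0.6, -0.6, -1.1]
opening: 0.583
grip_force: 0.0
```

```bash
python3 - <<'E'
from h import *
np.set_printoptions(precision=1,suppress=True)
s=env.state();print(s["t"],s["eef_pos"],s["tcp_rot"],s["ft_force"],s["opening"])
c=env.read_camera("wrist");save(c,"w1.png");np.savez("w1.npz",**c)
T=np.linalg.inv(c["world_to_cam"]);print(T[:3],c["camera_matrix"][0,0])
for t in ["pivot","lever_end","loop_bar","keeper_nominal","mouth_nominal"]:
    for r in env.recognise("wrist",t)[:2]: print(t,round(r["score"],2),np.array(r["location"]),P(c,r["location"]))
E
```

```text
3.15 [ 507.2 -147.5  300.5] [-3.1  0.   1.3] [ 0.6 -0.6 -1.1] 0.5834329321626286
[[  1.    0.3   0.1 529.9]
 [ -0.3   0.9   0.3 -66.2]
 [ -0.   -0.3   1.  394.3]] 424.34255310423407
pivot 0.75 [289.5 196. ] [ 493.1 -118.3   96.2]
pivot 0.72 [390.8 177.8] [ 574.6 -139.7   21.9]
loop_bar 0.84 [337.4 193.8] [ 525.4 -142.5   14. ]
keeper_nominal 0.85 [411.7 263.4] [ 575.7 -223.5   22. ]
mouth_nominal 0.91 [408.2 260.2] [ 573.2 -219.5   22. ]
```

View pics/w1.png

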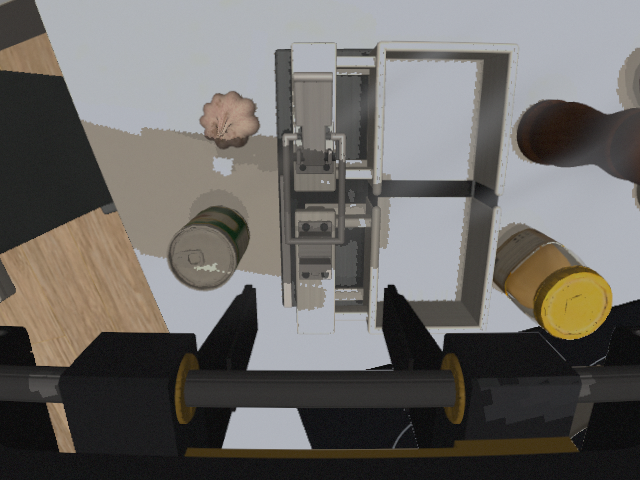

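The wrist picture shows the loop's crossbar at about (315,241), the keeper below it (rows 245–280), the pivot around (315,160) and the lever up to row 75.

```bash
python3 - <<'E'
from h import *
c=dict(np.load("w1.npz"));im=c["color"][...,::-1]
a=im[60:200,265:365];b=im[190:330,265:365]
o=np.hstack([cv2.resize(x,(400,560),interpolation=cv2.INTER_CUBIC) for x in(a,b)])
cv2.imwrite("pics/w1z.png",o)
E
```

```text
(no output)
```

View pics/w1z.png

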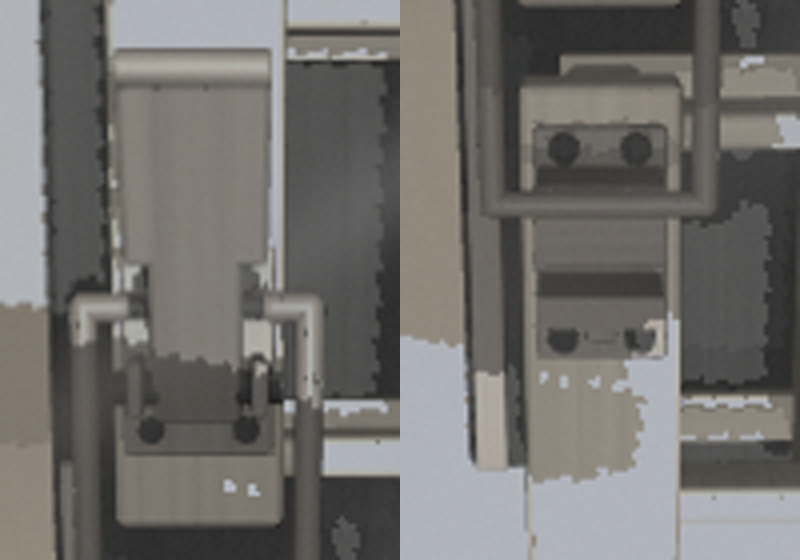

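```bash
python3 - <<'E'
from h import *
np.set_printoptions(precision=1,suppress=True)
c=dict(np.load("w1.npz"))
a=lambda u,v:(265+u/4,60+v/4); b=lambda u,v:(265+(u-400)/4,190+v/4)
th=-1.833; ex=np.array([np.cos(th),np.sin(th),0]); ey=np.array([-np.sin(th),np.cos(th),0]); O=np.array([505,-131,0])
def sh(n,uv,z):
    p=P(c,uv,z=z);q=P(c,uv);m=lambda p:None if p is None else np.array([(p-O)@ex,(p-O)@ey,p[2]])
    print(n,p,m(p),m(q))
sh("rim top",(378,50),75);sh("rim bot",(373,322),75)
sh("ledgeFixed L",a(112,200),75);sh("ledgeF R",a(285,60),75);sh("fixed end",a(200,522),75)
sh("slide start",b(600,85),75);sh("ledgeS R",b(680,450),75);sh("ledgeS L",b(528,500),75)
sh("bar",b(600,205),96.5);sh("bar L",b(483,205),96.5);sh("bar R",b(715,205),96.5)
sh("lip edge",b(600,268),92);sh("guard edge",b(600,297),92);sh("hooktop",b(600,240),92);sh("guardtop",b(600,315),92)
sh("post dark",b(600,175),92);sh("plate",b(600,130),80)
sh("lever end",a(195,52),118);sh("lever end2",a(195,85),118);sh("loopfootL",a(100,305),95);sh("loopfootR",a(300,305),95);sh("plateF",a(195,450),80)
zm=c["z_map"]
for v in range(236,284,2):
    q=P(c,(315,v)); print(v,None if q is None else np.array([(q-O)@ex,(q-O)@ey,q[2]]))
E
```

```text
rim top [580.1 -38.8  75. ] [-108.5   48.7   75. ] [-108.5   48.6   75.3]
rim bot [ 527.  -243.9   75. ] [103.4  50.5  75. ] [102.6  50.3  76.4]
ledgeFixed L [511.1 -62.   75. ] [-68.2 -12.   75. ] [-68.2 -11.9  76. ]
ledgeF R [547.5 -47.2  75. ] [-92.   19.4  75. ] [-92.   19.4  74.9]
fixed end [ 510.4 -123.2   75. ] [-8.9  3.2 75. ] [-9.1  3.2 76. ]
slide start [ 506.  -138.8   75. ] [ 7.3  3.  75. ] [ 7.4  3.  74.5]
ledgeS R [ 500.8 -217.8   75. ] [84.9 18.4 75. ] [114.5  20.6  13.6]
ledgeS L [ 467.2 -220.3   75. ] [ 96.1 -13.3  75. ] [ 95.7 -13.3  75.8]
bar [ 501.4 -155.7   96.5] [24.8  2.9 96.5] [24.4  3.  97.9]
bar L [ 480.7 -149.9   96.5] [ 24.6 -18.6  96.5] [ 24.2 -18.5  97.8]
bar R [ 521.8 -161.4   96.5] [25.  24.1 96.5] [25.  24.1 96.4]
lip edge [ 497.6 -169.1   92. ] [38.7  2.7 92. ] [43.1  2.5 79.5]
guard edge [ 496.  -174.7   92. ] [44.5  2.6 92. ] [44.3  2.6 92.6]
hooktop [ 499.1 -163.7   92. ] [33.1  2.8 92. ] [32.7  2.8 93.2]
guardtop [ 495.  -178.2   92. ] [48.2  2.6 92. ] [47.7  2.6 93.4]
post dark [ 502.6 -151.4   92. ] [20.4  3.  92. ] [21.7  2.9 87.5]
plate [ 503
[... 206 characters left out ...]
5.3 -78.5  95. ] [-50.8 -13.3  95. ] [-50.9 -13.1  97.6]
loopfootR [538.5 -87.8  95. ] [-50.4  21.2  95. ] [-50.6  21.   97.6]
plateF [ 513.5 -109.1   80. ] [-23.4   2.5  80. ] [-23.2   2.5  78.7]
236 [21.9  2.9 92.8]
238 [22.1  3.  97. ]
240 [23.4  3.  97.9]
242 [24.9  3.  98. ]
244 [26.9  2.9 96.7]
246 [29.5  2.8 93.4]
248 [31.2  2.8 93. ]
250 [32.7  2.8 93.2]
252 [34.2  2.8 93.4]
254 [35.9  2.8 93. ]
256 [42.1  2.5 80. ]
258 [43.8  2.5 79.9]
260 [43.9  2.5 84.2]
262 [44.   2.6 88.4]
264 [44.1  2.6 92.5]
266 [45.5  2.6 93.1]
268 [47.1  2.6 93.2]
270 [48.6  2.6 93.7]
272 [50.7  2.5 92.5]
274 [55.   2.4 85.8]
276 [59.5  2.3 78.9]
278 [61.1  2.3 79.2]
280 [64.   2.2 76.3]
282 [65.8  2.2 76.4]
```

The depth profile puts the crossbar centre 16 mm (mould x) short of the mouth: bar at 24.6, mouth 37.1–44.1. Tool x is -mould x and tool y is +mould y. I'll go down partway, then check.

Emit:
jog_arm --pt "0 0 -0.6 -4 -2 25 56" --pt "0 0 0 -5 -2.4 25 56" --pt "0 0 0 0 0 25 56" --pt "0 0 0 0 0 20 56" --pt "0 0 0 0 0 10 56" --pt "0 0 0 0 0 0 56" --pt "0 0 0 0 0 0 56"

```text
t: 4.32
eef_pos: [501.1, -155.1, 196.3]
tcp_rot: [3.141, 0.0, 1.309]
ft_force: [-0.5, -0.2, 0.2]
opening: 0.586
grip_force: 0.0
```

```bash
python3 - <<'E'
from h import *
np.set_printoptions(precision=1,suppress=True)
s=env.state();print(s["t"],s["eef_pos"],s["tcp_rot"],s["ft_force"])
c=env.read_camera("wrist");save(c,"w2.png");np.savez("w2.npz",**c)
th=-1.833; ex=np.array([np.cos(th),np.sin(th),0]); ey=np.array([-np.sin(th),np.cos(th),0]); O=np.array([505,-131,0])
print(proj(c,O+24.6*ex+2.7*ey+[0,0,96]),proj(c,O+24.6*ex-19*ey+[0,0,96]))
E
```

```text
4.325 [ 501.1 -155.1  196.3] [3.1 0.  1.3] [-0.5 -0.2  0.2]
[319.8 286.6] [276.1 286.6]
```

View pics/w2.png

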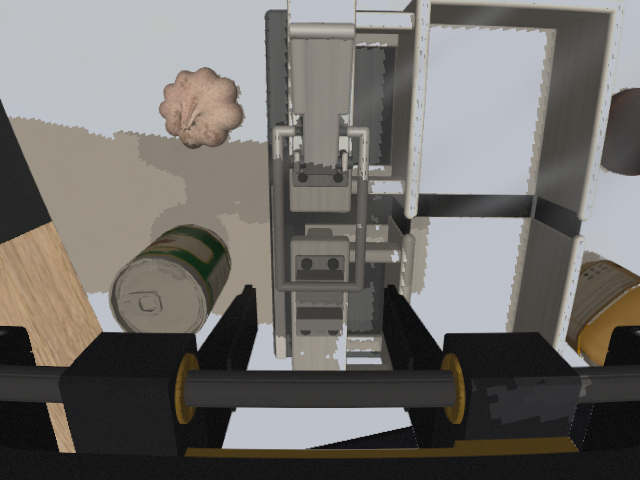

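The bar (columns 273–367, row 287) is centred between the fingertips (252 and 388), as predicted. I'll lower and grip.

Emit:
jog_arm --pt "0 0 0 0 0 15 56" --pt "0 0 0 0 0 12 56" --pt "0 0 0 0 0 7.5 56" --pt "0 0 0 0 0 0 56" --pt "0 0 0 0 0 0 50" --pt "0 0 0 0 0 0 46" --pt "0 0 0 0 0 0 43" --pt "0 0 0 0 0 0 40" --pt "0 0 0 0 0 0 40"

```text
t: 5.5
eef_pos: [501.0, -155.0, 161.3]
tcp_rot: [3.141, 0.0, 1.309]
ft_force: [0.3, 0.3, 1.9]
opening: 0.447
grip_force: 30.0
```

```bash
python3 - <<'E'
from h import *
np.set_printoptions(precision=2,suppress=True)
s=env.state();print(s["t"],s["eef_pos"],s["tcp_rot"],s["ft_force"],s["opening"]*95.1,s["grip_force"])
E
```

```text
5.5 [ 501.04 -155.    161.33] [3.14 0.   1.31] [0.35 0.3  1.94] 42.5281239874185 30.00040903687477
```

Emit:
jog_arm --pt "0 0 0 0 0 -2 40" --pt "0 0 0 0 0 -2 40" --pt "0 0 0 -3 0 0 40" --pt "0 0 0 -4 0 0 40" --pt "0 0 0 -4 0 0 40" --pt "0 0 0 -3 0 0 40" --pt "0 0 0 -2 0 0 40" --pt "0 0 0 0 0 0 40" --pt "0 0 0 0 0 0 40"

```text
t: 6.62
eef_pos: [496.8, -170.6, 165.2]
tcp_rot: [3.141, 0.0, 1.309]
ft_force: [1.3, -0.9, 1.8]
opening: 0.449
grip_force: 30.0
```

```bash
python3 - <<'E'
from h import *
np.set_printoptions(precision=2,suppress=True)
s=env.state();print(s["t"],s["eef_pos"],s["tcp_rot"],s["ft_force"],s["opening"]*95.1,s["grip_force"])
c=env.read_camera("wrist");save(c,"w3.png",(240,170,400,330),3.7);np.savez("w3.npz",**c)
th=-1.833; ex=np.array([np.cos(th),np.sin(th),0]); ey=np.array([-np.sin(th),np.cos(th),0]); O=np.array([505,-131,0])
for v in range(270,345,3):
    q=P(c,(319,v)); print(v,None if q is None else np.array([(q-O)@ex,(q-O)@ey,q[2]]))
E
```

```text
6.625 [ 496.8  -170.58  165.23] [3.14 0.   1.31] [ 1.33 -0.85  1.76] 42.731475311526786 30.00118486583233
270 [21.93  2.12 90.31]
273 [22.11  2.12 93.28]
276 [23.45  2.12 93.31]
279 [24.81  2.12 93.31]
282 [26.22  2.12 93.23]
285 [27.74  2.12 92.88]
288 [29.01  2.12 93.15]
291 [30.27  2.12 93.44]
294 [31.78  2.12 93.18]
297 [33.08  2.12 93.4 ]
300 [34.79  2.12 92.75]
303 [36.17  2.12 92.85]
306 [43.54  2.11 80.77]
309 [44.16  2.11 82.6 ]
312 [44.24  2.11 85.46]
315 [38.54  2.12 99.38]
318 [ 39.05   2.12 101.08]
321 [ 40.07   2.12 101.76]
324 [ 41.59   2.12 101.53]
327 [47.75  2.12 92.94]
330 [49.01  2.12 93.34]
333 [50.63  2.12 93.13]
336 [60.15  2.11 79.32]
339 [61.77  2.11 79.35]
342 [65.29  2.1  76.21]
```

View pics/w3.png

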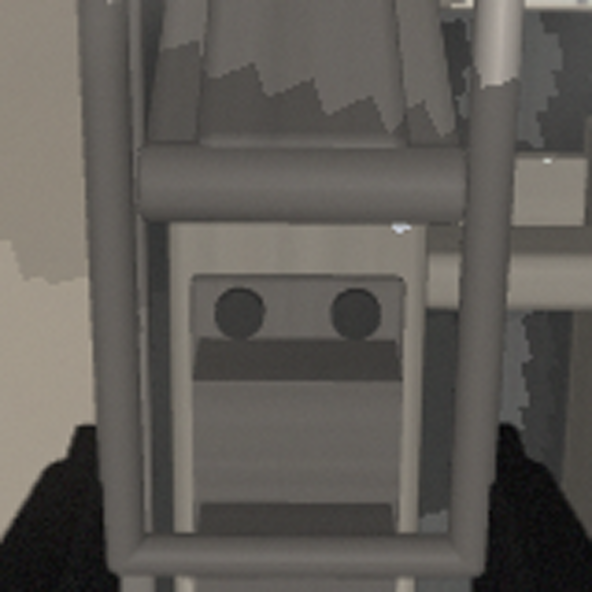

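The bar now hangs over the mouth, with lip and guard visible on both sides of it (bar x 40.6, mouth 37.2–44.2). I'll lower gently.

Emit:
jog_arm --pt "0 0 0 0 0 1 40" --pt "0 0 0 0 0 1 40" --pt "0 0 0 0 0 1 40" --pt "0 0 0 0 0 0.7 40" --pt "0 0 0 0 0 0.7 40" --pt "0 0 0 0 0 0.2 40" --pt "0 0 0 0 0 0 40"

```text
t: 7.55
eef_pos: [496.7, -170.3, 160.5]
tcp_rot: [-3.142, 0.0, 1.309]
ft_force: [2.0, 0.2, 3.0]
opening: 0.447
grip_force: 30.0
```

Emit:
jog_arm --pt "0 0 0 0 0 0.6 40" --pt "0 0 0 0 0 0.6 40" --pt "0 0 0 0 0 0 40"

```text
t: 7.92
eef_pos: [496.7, -170.3, 159.3]
tcp_rot: [-3.142, 0.0, 1.309]
ft_force: [2.0, 0.3, 1.8]
opening: 0.449
grip_force: 30.0
```

Emit:
jog_arm --pt "0 0 0 0 0 0.9 40" --pt "0 0 0 0 0 0.9 40" --pt "0 0 0 0 0 0.9 40" --pt "0 0 0 0 0 0.9 40" --pt "0 0 0 0 0 0 40"

```text
t: 8.55
eef_pos: [496.7, -170.4, 155.6]
tcp_rot: [-3.142, 0.0, 1.309]
ft_force: [2.5, -0.6, 2.3]
opening: 0.451
grip_force: 30.0
```

Emit:
jog_arm --pt "0 0 0 0 0 0.9 40" --pt "0 0 0 0 0 0.9 40" --pt "0 0 0 0 0 0.9 40" --pt "0 0 0 0 0 0.9 40" --pt "0 0 0 0 0 0.9 40" --pt "0 0 0 0 0 0 40"

```text
t: 9.3
eef_pos: [496.7, -170.4, 151.2]
tcp_rot: [-3.142, 0.0, 1.309]
ft_force: [2.0, -0.8, 1.2]
opening: 0.451
grip_force: 30.0
```

In the mouth without resistance. Now ease back under the lip.

Emit:
jog_arm --pt "0 0 0 0.8 0 0 40" --pt "0 0 0 0.8 0 0 40" --pt "0 0 0 0.8 0 0 40" --pt "0 0 0 0.6 0 0 40" --pt "0 0 0 0 0 0 40"

```text
t: 9.93
eef_pos: [497.5, -167.4, 151.3]
tcp_rot: [3.141, 0.0, 1.309]
ft_force: [2.4, -1.4, 1.0]
opening: 0.448
grip_force: 30.0
```

```bash
python3 - <<'E'
from h import *
np.set_printoptions(precision=2,suppress=True)
s=env.state();print(s["t"],s["eef_pos"],s["ft_force"])
c=env.read_camera("wrist");np.savez("w4.npz",**c)
th=-1.833; ex=np.array([np.cos(th),np.sin(th),0]); ey=np.array([-np.sin(th),np.cos(th),0]); O=np.array([505,-131,0])
for u,R0 in((319,range(150,345,8)),(282,range(270,345,8))):
  for v in R0:
    q=P(c,(u,v)); print(u,v,None if q is None else np.array([(q-O)@ex,(q-O)@ey,q[2]]))
E
```

```text
9.925 [ 497.54 -167.35  151.26] [ 2.42 -1.41  1.  ]
319 150 [-34.74   2.03 109.4 ]
319 158 [-32.68   2.03 113.35]
319 166 [-31.07   2.04 119.8 ]
319 174 [-29.53   2.04 125.26]
319 182 [-28.2    2.05 130.93]
319 190 [-26.84   2.05 135.37]
319 198 [-25.64   2.06 139.86]
319 206 [-24.53   2.06 144.07]
319 214 [-23.53   2.07 148.13]
319 222 [-22.02   2.07 149.75]
319 230 [-20.44   2.07 150.98]
319 238 [-18.42   2.07 150.66]
319 246 [ 8.01  1.99 75.91]
319 254 [11.49  1.99 76.1 ]
319 262 [14.56  2.   77.49]
319 270 [17.34  2.   79.61]
319 278 [21.14  2.   79.12]
319 286 [21.83  2.   85.96]
319 294 [22.    2.01 93.37]
319 302 [25.63  2.01 92.97]
319 310 [28.95  2.01 93.3 ]
319 318 [32.56  2.01 93.17]
319 326 [36.02  2.01 93.38]
319 334 [43.95  2.   85.89]
319 342 [44.06  2.01 92.18]
282 270 [ 43.47 -19.77  12.83]
282 278 [ 48.33 -19.86  13.31]
282 286 [ 53.39 -19.99  13.44]
282 294 [ 58.84 -20.19  12.85]
282 302 [ 63.98 -20.31  13.11]
282 310 [ 69.36 -20.47  13.02]
282 318 [ 35.45 -13.28  87.71]
282 326 [ 80.21 -20.77  13.09]
282 334 [ 85.34 -20.85  13.84]
282 342 [ 91.6  -21.12  12.77]
```

The bar is under the lip, and the guard and mouth floor show clear behind it. Lever is at about 1.85 rad with its pivot at x ≈ -36 in my frame. I'll nudge back slightly, release and rise.

Emit:
jog_arm --pt "0 0 0 0.6 0 0.5 40" --pt "0 0 0 0 0 0 40" --pt "0 0 0 0 0 0 48" --pt "0 0 0 0 0 0 54" --pt "0 0 0 0 0 0 56" --pt "0 0 0 0 0 0 56"

```text
t: 10.72
eef_pos: [497.5, -166.8, 150.7]
tcp_rot: [-3.141, -0.0, 1.309]
ft_force: [-0.6, 0.2, 0.0]
opening: 0.587
grip_force: 0.0
```

Emit:
jog_arm --pt "0 0 0 0 0 -4 56" --pt "0 0 0 0 0 -12 56" --pt "0 0 0 0 0 -20 56" --pt "0 0 0 0 0 -25 56" --pt "0 0 0 0 0 -20 30" --pt "0 0 0 0 0 -10 10" --pt "0 0 0 0 0 0 0" --pt "0 0 0 0 0 0 0"

```text
t: 11.72
eef_pos: [497.4, -166.8, 241.2]
tcp_rot: [-3.141, -0.0, 1.309]
ft_force: [0.6, -0.7, 0.3]
opening: 0.222
grip_force: 0.0
```

```bash
python3 - <<'E'
from h import *
np.set_printoptions(precision=1,suppress=True)
s=env.state();print(s["t"],s["eef_pos"],s["ft_force"],s["opening"]*95)
c=env.read_camera("wrist");np.savez("w5.npz",**c);save(c,"w5.png")
th=-1.833; ex=np.array([np.cos(th),np.sin(th),0]); ey=np.array([-np.sin(th),np.cos(th),0]); O=np.array([505,-131,0])
m=lambda q:None if q is None else np.array([(q-O)@ex,(q-O)@ey,q[2]])
print("tcp",m(np.array(s["eef_pos"])))
for v in range(130,320,7): print(v,m(P(c,(319,v))))
E
```

```text
11.725 [ 497.4 -166.8  241.2] [ 0.6 -0.7  0.3] 21.0922212544722
tcp [ 36.5   2.  241.2]
130 [-37.2   1.6 109.2]
137 [-33.8   1.6 112. ]
144 [-31.1   1.6 122.9]
151 [-28.8   1.6 133.7]
158 [-26.5   1.6 142.2]
165 [-24.2   1.6 149.2]
172 [-21.5   1.6 151.5]
179 [ 3.7  1.4 13.5]
186 [ 9.1  1.4 13.4]
193 [12.9  1.4 21.5]
200 [ 6.9  1.5 75.3]
207 [11.2  1.5 76. ]
214 [15.   1.5 79.1]
221 [19.4  1.5 79.3]
228 [22.1  1.5 85.9]
235 [24.4  1.5 93.1]
242 [28.8  1.5 93. ]
249 [33.1  1.5 93.2]
256 [42.5  1.5 79.1]
263 [43.8  1.5 88.6]
270 [46.5  1.5 93.5]
277 [54.6  1.5 84.9]
284 [62.1  1.5 78.6]
291 [68.3  1.5 76.1]
298 [73.1  1.5 76.7]
305 [78.4  1.5 76.4]
312 [83.9  1.5 75.8]
319 [89.1  1.5 76. ]
```

View pics/w5.png

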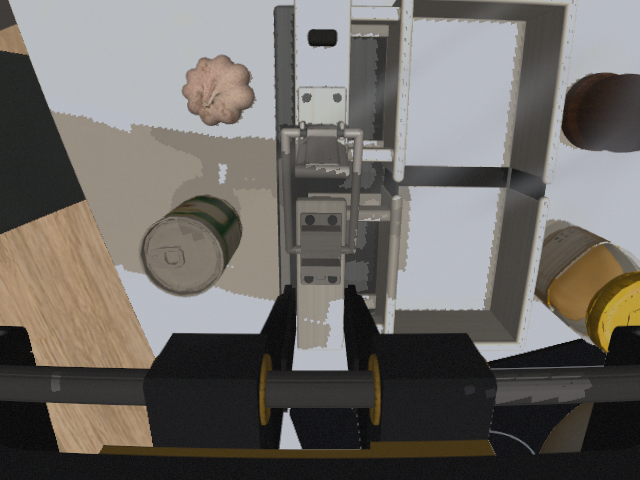

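The crossbar's ends are at (290,250) and (352,250), and its middle is hidden under the hook, so it is hooked. Next I'll close the fingers and approach the lever from its +x side.

Emit:
jog_arm --pt "0 0 0 0 0 -1 0" --pt "0 0 0 0 0 12 0" --pt "0 0 0 5 0 14 0" --pt "0 0 0 12 0 3 0" --pt "0 0 0 12 0 0 0" --pt "0 0 0 6 0 0 0" --pt "0 0 0 3 0 0 0" --pt "0 0 0 3 0 0 0" --pt "0 0 0 0 0 0 0"

```text
t: 12.9
eef_pos: [508.3, -127.2, 213.8]
tcp_rot: [3.141, 0.0, 1.309]
ft_force: [0.1, -0.0, -1.5]
opening: 0.004
grip_force: 0.0
```

Emit:
jog_arm --pt "0 0 0 4 0 0 0" --pt "0 0 0 4 0 0 0" --pt "0 0 0 4 0 0 0" --pt "0 0 0 0 0 0 0"

```text
t: 13.4
eef_pos: [511.5, -115.4, 213.8]
tcp_rot: [3.141, 0.0, 1.31]
ft_force: [-0.6, -2.2, 1.5]
opening: 0.008
grip_force: 0.9
```

```bash
cat > st.py <<'E'
from h import *
np.set_printoptions(precision=1,suppress=True)
s=env.state()
th=-1.833; ex=np.array([np.cos(th),np.sin(th),0]); ey=np.array([-np.sin(th),np.cos(th),0]); O=np.array([505,-131,0])
m=lambda q:None if q is None else np.array([(q-O)@ex,(q-O)@ey,q[2]])
f=np.array(s["ft_force"]);print(s["t"],"tcp",m(np.array(s["eef_pos"])),"F mould",f@ex,f@ey,f[2],"open",s["opening"]*95)
E
python3 st.py
```

```text
13.4 tcp [-16.7   2.2 213.8] F mould 2.312316793195232 -0.03399953423669198 1.4529016328330846 open 0.7191056346342036
```

Emit:
jog_arm --pt "0 0 0 3 0 -1.5 0" --pt "0 0 0 3 0 -1.5 0" --pt "0 0 0 4 0 0 0" --pt "0 0 0 4 0 0 0" --pt "0 0 0 0 0 0 0"

```text
t: 14.02
eef_pos: [514.9, -101.9, 216.6]
tcp_rot: [-3.141, 0.0, 1.31]
ft_force: [-1.3, -3.5, -3.1]
opening: 0.008
grip_force: 2.1
```

```bash
python3 st.py
```

```text
14.025 tcp [-30.7   2.  216.6] F mould 3.678809436170794 -0.3720449831632617 -3.1472871731104237 open 0.714842026025945
```

Emit:
jog_arm --pt "0 0 0 5 0 1 0" --pt "0 0 0 5 0 1.2 0" --pt "0 0 0 4.6 0 1.8 0" --pt "0 0 0 4.6 0 2.2 0" --pt "0 0 0 0 0 0 0"

```text
t: 14.65
eef_pos: [519.9, -83.5, 210.5]
tcp_rot: [3.142, 0.001, 1.31]
ft_force: [-2.2, -6.3, -0.2]
opening: 0.006
grip_force: 2.6
```

```bash
python3 st.py; python3 - <<'E'
from st import *
c=env.read_camera("wrist");save(c,"w6.png")
for v in range(130,330,12): print(v,m(P(c,(319,v))))
E
```

```text
14.65 tcp [-49.8   2.1 210.5] F mould 6.694494559088977 -0.4530906394122515 -0.22737367111064022 open 0.56729722652417
14.65 tcp [-49.8   2.1 210.5] F mould 6.694494559088977 -0.4530906394122515 -0.22737367111064022 open 0.56729722652417
130 [-119.7    1.7    0.7]
142 [-112.4    1.8   13.1]
154 [-110.8    1.8   76.1]
166 [-104.5    1.8   76.1]
178 [-98.    1.8  76. ]
190 [-91.5   1.8  76. ]
202 [-86.8   1.8  85.5]
214 [-78.2   1.8  76.6]
226 [-71.2   1.8  76.1]
238 [-64.2   1.8  76.2]
250 [-57.8   1.8  78.4]
262 [-50.7   1.8  78.4]
274 [-69.5   1.9 143.5]
286 [-60.1   1.9 134. ]
298 [-55.7   1.9 136.8]
310 [-50.9   1.9 138.8]
322 [-45.9   1.9 140.3]
```

View pics/w6.png

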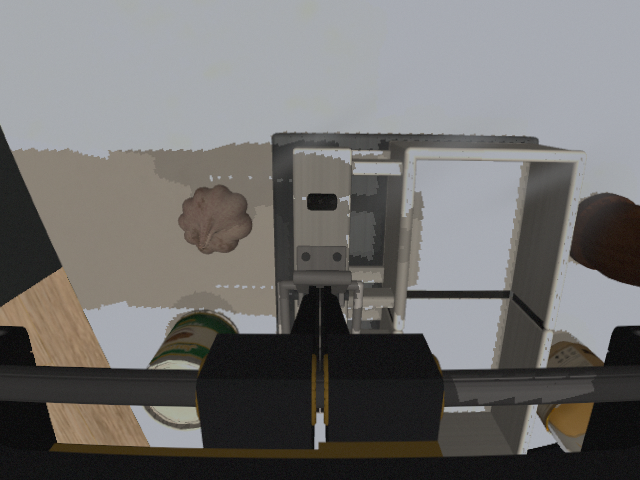

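The lever end shows at (322,278) ahead of the fingers, and the gap between the halves (dark strip) has narrowed, so the latch is drawing. I'll continue along the arc.

Emit:
jog_arm --pt "0 0 0 4.4 0 2.5 0" --pt "0 0 0 4.2 0 3 0" --pt "0 0 0 3.6 0 3.5 0" --pt "0 0 0 3.3 0 3.8 0" --pt "0 0 0 0 0 0 0"

```text
t: 15.32
eef_pos: [524.1, -68.4, 197.8]
tcp_rot: [3.141, -0.0, 1.31]
ft_force: [-1.1, -2.7, 1.0]
opening: 0.007
grip_force: 1.2
```

```bash
python3 st.py
```

```text
15.325 tcp [-65.4   2.2 197.8] F mould 2.946634038007286 -0.3943837062078688 0.9595158855065361 open 0.6358531586702011
```

Emit:
jog_arm --pt "0 0 0 2.2 0 3 0" --pt "0 0 0 2 0 3 0" --pt "0 0 0 1.3 0 2.7 0" --pt "0 0 0 0 0 0 0"

```text
t: 15.82
eef_pos: [525.4, -63.0, 188.8]
tcp_rot: [-3.141, -0.0, 1.309]
ft_force: [0.3, -0.1, 0.7]
opening: 0.006
grip_force: 0.2
```

```bash
python3 st.py
```

```text
15.825 tcp [-70.9   2.1 188.8] F mould 0.0490697498014796 0.27756956176711756 0.7088293506348105 open 0.5371035842100361
```

```bash
python3 - <<'E'
from st import *
c=env.read_camera("wrist");save(c,"w7.png")
for v in range(180,330,8): print(v,m(P(c,(319,v))),m(P(c,(300,v))))
E
```

```text
15.825 tcp [-70.9   2.1 188.8] F mould 0.0490697498014796 0.27756956176711756 0.7088293506348105 open 0.5371035842100361
180 [-111.4    1.7   13. ] [-111.5  -10.4   13.2]
188 [-107.9    1.7   21.8] [-106.3  -10.5   13. ]
196 [-113.7    1.8   75.7] [-113.6   -7.7   75.4]
204 [-109.8    1.8   76.3] [-109.7   -7.7   75.8]
212 [-105.7    1.8   76.2] [-105.7   -7.7   76.3]
220 [-101.5    1.8   75.9] [-101.6   -7.8   76.5]
228 [-97.2   1.8  75.6] [-97.4  -7.8  76.2]
236 [-93.2   1.8  76.3] [-93.2  -7.9  76.4]
244 [-89.9   1.8  79.4] [-89.   -7.9  76.5]
252 [-88.1   1.8  86.4] [-84.7  -8.   76.4]
260 [-94.    1.8 114.2] [-94.2  -6.2 114.6]
268 [-91.6   1.8 117.3] [-91.3  -6.1 116.4]
276 [-86.9   1.8 114.6] [-86.7  -6.3 114.1]
284 [-82.2   1.8 112.1] [-82.1  -6.5 111.9]
292 [-79.7   1.8 115. ] [-77.6  -6.6 110.4]
300 [-76.3   1.8 115.9] [-72.8  -6.7 108.6]
308 [-72.8   1.8 116.5] [-81.7  -5.5 134.4]
316 [-69.6   1.8 117.8] [-82.1  -5.2 141.7]
324 [-66.2   1.8 118.7] [-82.   -4.9 147.7]
```

The lever is at about 0.45 rad, almost at dead centre. I'll push a little further.

Emit:
jog_arm --pt "0 0 0 0.7 0 2.2 0" --pt "0 0 0 0.7 0 2.2 0" --pt "0 0 0 0.6 0 2 0" --pt "0 0 0 0 0 0 0"

```text
t: 16.38
eef_pos: [525.8, -61.3, 182.4]
tcp_rot: [-3.141, 0.0, 1.309]
ft_force: [-0.4, 0.0, 0.2]
opening: 0.004
grip_force: 0.0
```

```bash
python3 - <<'E'
from st import *
c=env.read_camera("wrist")
for v in range(244,310,6): print(v,m(P(c,(300,v))))
E
```

```text
16.375 tcp [-72.7   2.  182.4] F mould 0.06755462789681638 -0.35401974108744105 0.176987610628602 open 0.3822285925827917
244 [-98.1  -6.9  93. ]
250 [-95.5  -6.9  93.9]
256 [-92.3  -7.   93. ]
262 [-89.6  -7.   93.5]
268 [-86.5  -7.1  93.1]
274 [-83.5  -7.1  93.2]
280 [-80.4  -7.2  92.8]
286 [-77.4  -7.2  92.9]
292 [-74.4  -7.2  93.1]
298 [-71.3  -7.3  93.1]
304 [-82.7  -5.8 122.9]
```

It snapped flat: the upper face reads 93 everywhere, which is 92 with the known +1 bias. I'll retreat and check.

Emit:
jog_arm --pt "0 0 0 0 0 -10 0" --pt "0 0 0 0 0 -25 0" --pt "0 0 0 0 0 -35 0" --pt "0 0 0 -15 0 -35 0" --pt "0 0 0 -25 0 -15 0" --pt "0 0 0 -20 0 0 0" --pt "0 0 0 0 0 0 0" --pt "0 0 0 0 0 0 0"

```text
t: 17.42
eef_pos: [510.4, -118.9, 302.8]
tcp_rot: [3.142, -0.0, 1.309]
ft_force: [-0.6, -0.0, 0.4]
opening: 0.005
grip_force: 0.0
```

```bash
python3 - <<'E'
from st import *
c=env.read_camera("wrist");save(c,"w8.png")
E
```

```text
17.425 tcp [-13.1   2.  302.8] F mould 0.156214120358418 -0.5697172103759303 0.3816452861705048 open 0.43517039999695295
```

View pics/w8.png

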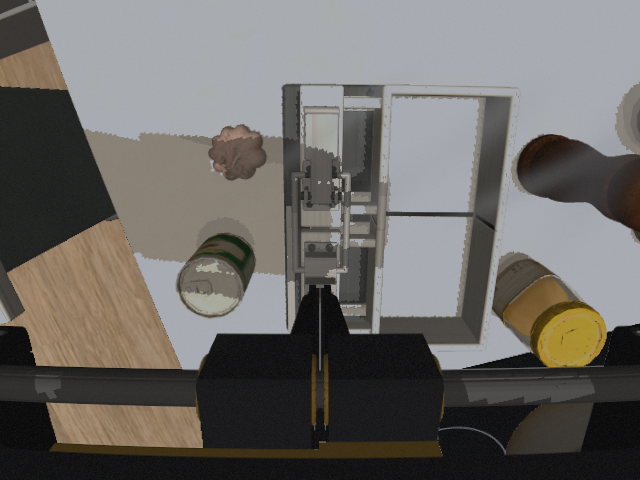

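The lever lies flat (rows 108–180). The loop's crossbar is under the hook at row 270, the gap between the halves is a thin line at row 214, and the things round the mould haven't moved.

```bash
python3 -c "
from cell import env
print(env.job_done())"
```

```text
the job is handed in; nothing more can be done
None
```

The latch is closed: the crossbar sits behind the keeper's hook, the lever snapped flat, the sliding half is drawn in against the seal, the things round the mould look undisturbed, and the job was handed in at about 17.5 s.

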